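# Hang a tape trolley on the overhead track

## Robot

A 6-joint arm with a two-finger parallel gripper is mounted at the origin on a cart in front of the work surface, level with it; the furniture and walls round the work are solid. World frame = base frame: x ahead of the robot, y to its left, z up, the work surface at z = 0. Lengths are in m, angles in rad, forces in N, time in s.
With the tool pointing down it reaches from about 0.4 to 0.925 m from the base axis. Payload 3.4 kg.
Tool frame: the origin (TCP) lies midway between the tips of the shut fingers; the grasp point (between the pads) lies 19 mm behind it; z points along the fingers, y is the line along which they close (so a half turn about z gives the same grasp; the last joint's range is limited). The gripper opens to 85 mm and grips with 20 to 120 N. Pads are 22 mm wide; open, the fingers measure 114 mm over their backs; the gripper's body (76 mm by 85 mm) begins 54 mm behind the grasp point. The pads swing forward as they close: fully open they stand 13 mm farther back than shut.
Start: joints at [-1.274, 0.307, 1.506, -0, 1.328, -0.073], TCP at [0.208, -0.536, 0.231] pointing down, gripper open.
Joint ranges: [-3.12, 3.12], [-1.05, 2.28], [0.14, 2.33], [-1.42, 4.57], [0.1, 2.73], [-2.68, 2.68]. Speed limits (rad/s): [2.57, 2.57, 3.14, 3.14, 3.14, 3.14].

## Interface

Orientations are given as a rotation vector (axis times angle).
In Python, from station import monitor, vision, env gives the robot as it stands.
- The arm moves only by the shell command python3 -m crank 'ROWS' [FORCE]. ROWS is JSON, a list of rows, each a list of 5 numbers: the shift along the tool's x, y, z in mm, then the turn about the tool's z in rad, then the closure, from -1 (fully open) to 1 (shut). In form: [[x, y, z, spin, jaw], ...]. A call has 1 to 10 rows; each row shifts and turns the commanded pose from where the row before left it, along the tool's axes as they then stand; what a row does not reach is not made up. A row lasts 1/10 s, in which the tool goes at most 50 mm and 8.59 degrees, less where a joint would pass 70% of its speed; a pose out of reach is approached as far as the arm can. A call is refused whole if a number of a shift passes 50 or a number of a turn 0.15, either way. A call with a gripper value outside its range is refused whole. The fingers move at their own pace and stop on an object; FORCE is the grip in N (left out, the last holds). Time passes only in rows, so rows that do not move let the fingers close. It gives the time, the measured TCP pose, the force, the opening and the grip force at its end, in the units of the state.
- monitor.sense(): the state, without advancing time (a new reading comes with each control period).
- vision.capture(name): name is "scene" or "top"; returns a dict with "color" (480x640x3 uint8, red, green, blue), "range_z" (480x640 float32, m along the optical axis (not along the pixel's ray), 0 where there is no reading), "mtx" (3x3 intrinsics, pixels), "world_to_cam" (4x4, takes a point from world to camera coordinates). Camera axes: x right, y down, z forward; pixel columns grow to the right and rows downward; lengths in m; the calibration is good to about 2 mm. A picture is of the moment at which its call begins.
- env.sign_off(): hands the job in; it is judged then, once.
Trained networks look in a picture, given as the dict that the camera call returned (one of the last four; its "shot" number tells which), for a name from the list of things; names that differ only in an ending like _2 or _b are one class to them, and where a whole thing is asked for, a point or a joint stands for the part that bears it (a point fixed in the world has none). Each returns a list of dicts, best first, with "confidence" (0 to 1); they miss things now and then, are a little off and sometimes report something else, mostly with a low value. They report only what shows in the picture. A call takes as long as a camera call. They do not tell look-alikes from the thing itself.
- vision.trace(picture, target): "pixels" (480x640 bool, what is visible of it) and "rect" ([centre column, centre row, width, height] in pixels, round what is visible of it).
The state is a dict: "t": time; "q": joint angles; "qvel": joint speeds; "joint_efforts": joint torques, N m; "tool_pos": TCP position; "eef_rot": TCP orientation; "ft_force": force on the tool from outside, world axes, zero at the start; "torque": the same for the moment, N m; "gripper_width": finger opening in m; "gripper_force": force on a finger pad.
Only numpy, scipy, OpenCV 4.12 (cv2) and the standard library are available. Lean on these libraries where they do the work, as an engineer would, in place of code of your own. Each camera call takes 0.05 s, during which the arm holds its last target. There are 200 camera calls.

## Task

Take the trolley with the black tape from its wooden stand, thread its runner into the open end of the raised track and slide it along until it is right up against the clamped trolley with the red tape, without shoving that one along. Then press the red stop pin at the track's open end fully down so the trolley cannot roll out, and leave the other things on the bench alone.

Things in the scene. Friction and masses are not known exactly. Their poses are not given: they have to be found in the camera images.
- track: Fixed aluminium C-channel on posts. Origin on the bench under its middle; z up, y along it: open end at -y, black end cap at +y. Channel axis 145 mm above the bench, 38 wide (x) x 22 high, y = -150 to 150 mm; hollow 32 x 16 high; slot in its underside 13 wide for the trolley's neck. Posts and base only at x = 40 to 110 mm, with arms to its +x wall at y = +-85; -x side free.
- mouth (a point): Outer edge of the open end on the channel axis, track frame (0, -170, 145) mm; axes as the track's. From here to y = -150 mm a flared lead-in gives some 6 mm more room to the sides, up and down.
- trolley: Loose blue trolley, 0.1 to 0.2 kg. Origin: centre of its runner, a white-wheeled bar 26 (x) x 64 (y) x 10 mm, ends tapered; z up, y along the track when threaded, pointing as track y. Neck 6 wide below it, then a yoke 22 mm down; black tape roll, 74 diameter, reaches 107 mm down. Lies on its stand with the origin 125 mm up and lifts straight off; hanging in the track it is 142 mm up.
- grip (a point): Centre of the trolley's black ribbed grip tab, trolley frame (-37, 0, 56) mm; axes as the trolley's. Tab 22 (x) x 10 (y) mm, 31 to 73 mm above the origin, best pinched from above along y. It tops an arm (x = -34 to -40 mm) that rises from the yoke and runs outside the channel on the track's -x side.
- stand: Fixed wooden stand 80 x 90 mm; origin on the bench under its centre, z up. Two uprights (y = +-24 mm, 46 wide in x, 12 thick) end 120 mm above the bench, with cheeks 8 mm higher at x = +-16 to 23 mm; the trolley's runner lies across them along y, the tape hangs between.
- parked_runner (a point): Centre of the runner of the parked grey trolley with red tape, already in the track; otherwise the same shape and size as the loose one, its grip tab on the -x side too. Axes as the track's. Two runners touch end to end when their centres are 64 mm apart.
- parked (a joint): Position in m of the parked trolley along the track, growing towards the closed end: its runner's centre is at track y = 0.040 + value. Its thumb screw is clamped: it gives way only above about 12 N.
- end_stop (a joint): Red-headed stop pin through the top of the channel at track y = -110 mm: 0 = up (the way in is free), 0.019 = fully down (blocks the channel). It has about 3 N of friction and stays where it is left.
- stop_top (a point): Top of the pin's red head (18 mm diameter); 193 mm above the bench when up, 174 mm when down.
- carton: Cardboard carton 69 x 112 x 62 mm, bystander; origin at the centre of its underside.
- relay: Black cube relay 28 x 28 x 38 mm, bystander; origin at the centre of its underside.
- orange_plug: Orange connector 69 x 45 x 21 mm, bystander; origin at the centre of its underside.
There are look-alikes about, which are no part of the job. Of the things that look like the trolley, the larger one is meant.

How it is judged:
By the outcome, as a careful person would: the job done as asked, in the order asked, and still so for the second after the job is handed in, with the robot touching nothing.
It also fails if it takes over 54 s, if anything falls off the work surface, if the arm or the gripper's body presses on something with over 40 N, if the wrist force passes 120 N, or if a joint passes its speed limit or range.

## Working session

There is one attempt and no reset: what is moved stays moved. The work goes in short steps, Python scripts to look and compute and a shell command to move; the robot and the scene stay as the last step left them, time stands still between calls to the robot, and variables do not carry over. Pictures are saved under pics/ and viewed, at most 10 in all, crops included, and the job is handed in when it is done.

```bash
mkdir -p pics; ls
python3 - <<'E'
from station import monitor, vision, env
import cv2,pickle,numpy as np
s=monitor.sense(); print({k:np.round(v,3) for k,v in s.items()})
for n in ["scene","top"]:
    p=vision.capture(n); pickle.dump(p,open(n+'.pkl','wb'))
    cv2.imwrite(f'pics/{n}0.png',p['color'][:,:,::-1])
    print(n,np.round(p['mtx'],1).tolist(),np.round(p['world_to_cam'],3).tolist())
    for t in ['track','trolley','stand','grip','stop_top','parked_runner','carton','relay','orange_plug']:
        try: print(t,[(round(d['confidence'],2),np.round(d['rect']).tolist(),int(d['pixels'].sum())) for d in vision.trace(p,t)])
        except Exception as e: print(t,repr(e))
E
```

```text
pics
{'t': np.float64(0.0), 'q': array([-1.274,  0.308,  1.508,  0.   ,  1.328, -0.073]), 'qvel': array([-0.   , -0.001,  0.   ,  0.002,  0.   ,  0.002]), 'joint_efforts': array([-3.0000e-03, -4.5757e+01, -2.5192e+01, -0.0000e+00,  1.4000e-02,
        0.0000e+00]), 'tool_pos': array([ 0.208, -0.535,  0.23 ]), 'eef_rot': array([-3.086, -0.579,  0.   ]), 'ft_force': array([-0.047,  1.433,  0.096]), 'torque': array([-0.007,  0.003,  0.014]), 'gripper_force': np.float64(0.0), 'gripper_width': np.float64(0.085)}
scene [[604.4, 0.0, 323.8], [0.0, 604.4, 240.2], [0.0, 0.0, 1.0]] [[-0.638, -0.77, -0.014, 0.279], [-0.334, 0.294, -0.896, 0.378], [0.694, -0.567, -0.445, 0.993], [0.0, 0.0, 0.0, 1.0]]
track [(0.95, [227.0, 312.0, 140.0, 118.0], 6502), (0.58, [210.0, 313.0, 26.0, 77.0], 1097), (0.26, [380.0, 241.0, 20.0, 61.0], 636)]
trolley [(0.62, [379.0, 244.0, 29.0, 62.0], 726), (0.54, [274.0, 256.0, 22.0, 12.0], 155)]
stand [(0.82, [381.0, 261.0, 42.0, 55.0], 1037)]
grip [(0.79, [381.0, 242.0, 26.0, 57.0], 646), (0.44, [274.0, 256.0, 26.0, 12.0], 122)]
stop_top [(0.38, [269.0, 259.0, 7.0, 17.
[... 354 characters left out ...]
-0.006, -0.985, 1.201], [0.0, 0.0, 0.0, 1.0]]
track [(0.7, [191.0, 243.0, 154.0, 72.0], 6221)]
trolley [(0.72, [397.0, 246.0, 28.0, 29.0], 493), (0.6, [325.0, 156.0, 22.0, 42.0], 535)]
stand [(0.84, [388.0, 249.0, 40.0, 41.0], 755), (0.7, [254.0, 334.0, 13.0, 18.0], 227)]
grip [(0.94, [397.0, 248.0, 24.0, 32.0], 564), (0.6, [328.0, 158.0, 20.0, 47.0], 593)]
stop_top [(0.33, [166.0, 260.0, 29.0, 29.0], 295)]
parked_runner [(0.75, [165.0, 260.0, 26.0, 30.0], 286)]
carton [(0.91, [470.0, 245.0, 53.0, 34.0], 1566), (0.58, [191.0, 246.0, 155.0, 69.0], 6143)]
relay [(0.71, [310.0, 315.0, 12.0, 20.0], 148)]
orange_plug [(0.68, [253.0, 334.0, 12.0, 16.0], 225), (0.21, [240.0, 245.0, 11.0, 6.0], 59)]
```

View pics/scene0.png

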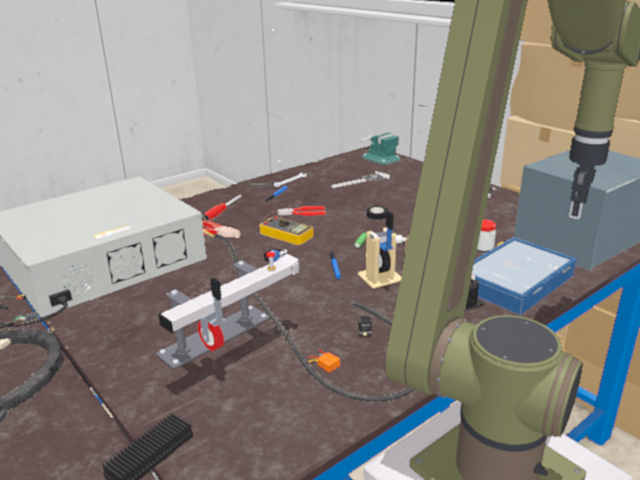

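View pics/top0.png

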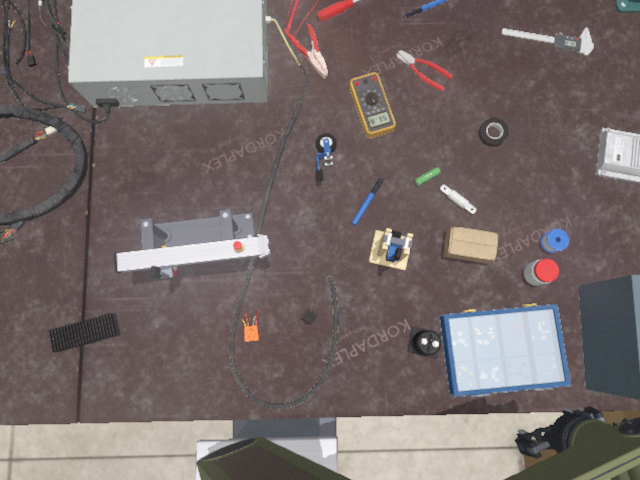

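The scene picture shows the track at (227,312), with the red-tape trolley at (213,314), the open end at (295,262) and the pin at (270,262). The stand with a trolley on it is at (381,245). The top picture shows the track from (118,262) to the open end at (268,245), the pin at (238,246), the stand and trolley at (393,248), and another blue trolley lying on the bench at (324,157).

Candidates for "trolley" in the top view are (393,248), which sits on the stand, and (324,157), which lies on the bench and looks smaller. The first fits the description. I'll confirm it in one crop and measure.

```bash
cat > h.py <<'E'
import numpy as np,cv2,pickle
def cloud(p):
    K,T=p['mtx'],p['world_to_cam']; z=p['range_z'].astype(float)
    v,u=np.mgrid[:480,:640]; c=np.stack([(u-K[0,2])/K[0,0]*z,(v-K[1,2])/K[1,1]*z,z],-1)
    w=(c-T[:3,3])@T[:3,:3]; w[z<=0]=np.nan
    return w
def proj(p,X):
    c=p['world_to_cam'][:3,:3]@np.asarray(X)+p['world_to_cam'][:3,3]; c=p['mtx']@c; return c[:2]/c[2]
def rect(m):  # min-area rect of xy points
    r=cv2.minAreaRect((m[:,:2]*1000).astype(np.float32)); return np.round(r[0],1),np.round(r[1],1),round(r[2],1)
E
python3 - <<'E'
from h import *
t=pickle.load(open('top.pkl','rb')); s=pickle.load(open('scene.pkl','rb'))
a=cv2.resize(t['color'][130:280,300:430],None,fx=3.4,fy=3.4,interpolation=2)
b=cv2.resize(s['color'][190:300,330:430],None,fx=3.4,fy=3.4,interpolation=2)
im=np.zeros((510,800,3),np.uint8); im[:a.shape[0],:a.shape[1]]=a; im[:b.shape[0],450:450+b.shape[1]]=b
cv2.imwrite('pics/crop.png',im[:,:,::-1])
for n,p in (('top',t),('scene',s)):
    w=cloud(p); z=w[...,2]
    def rep(l,u0,u1,v0,v1,z0,z1):
        m=w[v0:v1,u0:u1].reshape(-1,3); m=m[(m[:,2]>z0)&(m[:,2]<z1)]
        if len(m)>4: print(n,l,len(m),'mean',np.round(np.mean(m,0)*1000,1),'med z',round(np.median(m[:,2])*1000,1),rect(m))
        else: print(n,l,len(m))
    if n=='top':
        rep('channel top',105,280,225,285,.148,.166)
        rep('pin',225,250,235,258,.175,.2)
        rep('parked tab',150,185,255,285,.17,.23)
        rep('tab',370,420,225,275,.16,.22)
        rep('runner',370,420,225,275,.122,.138)
        rep('standbase',370,420,225,275,.003,.04)
        rep('lookalike',305,345,130,185,.015,.3)
    else:
        rep('channel top',150,310,250,330,.148,.166)
        rep('pin',262,280,245,275,.175,.2)
        rep('parked tab',205,225,275,300,.17,.23)
        rep('tab',360,400,200,290,.16,.22)
        rep('runner',360,400,200,290,.122,.138)
E
```

```text
top channel top 3139 mean [563.6 146.4 155.9] med z 156.2 (array([566.9, 140.6]), array([326.8, 108.7]), 88.8)
top pin 60 mean [569.3  39.  193.5] med z 193.4 (array([569.6,  38.8]), array([16.7, 17. ]), 57.7)
top parked tab 123 mean [515.7 200.7 203.2] med z 209.2 (array([516.6, 202.5]), array([12.2, 23.7]), 86.8)
top tab 87 mean [ 544.7 -289.7  189.4] med z 194.6 (array([ 545.8, -290.5]), array([12.2, 21.9]), 76.1)
top runner 331 mean [ 580.9 -300.1  128.6] med z 128.6 (array([ 573.5, -298.4]), array([63.6, 63. ]), 74.9)
top standbase 671 mean [ 573.8 -294.9    8.6] med z 7.3 (array([ 580.9, -310.7]), array([118.3, 119.9]), 87.3)
top lookalike 478 mean [ 824.1 -148.9   25.7] med z 24.0 (array([ 811.8, -151.7]), array([ 49.3, 126.9]), 88.8)
scene channel top 2166 mean [554.3 153.5 154.5] med z 155.1 (array([575.9, 142.7]), array([131.1, 326.2]), 5.4)
scene pin 56 mean [561.5  40.2 188.2] med z 190.8 (array([563.1,  40.3]), array([15.5, 18.4]), 10.9)
scene parked tab 207 mean [507.4 205.  196.9] med z 197.8 (array([510.6, 204.5]), array([26.8, 13.9]), 6.9)
scene tab 119 mean [ 536.7 -288.6  180.3] med z 180.5 (array([ 540.7, -289.2]), array([29.4, 14.6]), 5.7)
scene runner 168 mean [ 567.1 -291.2  127.5] med z 127.4 (array([ 566.6, -298.4]), array([66.1, 69.1]), 79.5)
```

View pics/crop.png

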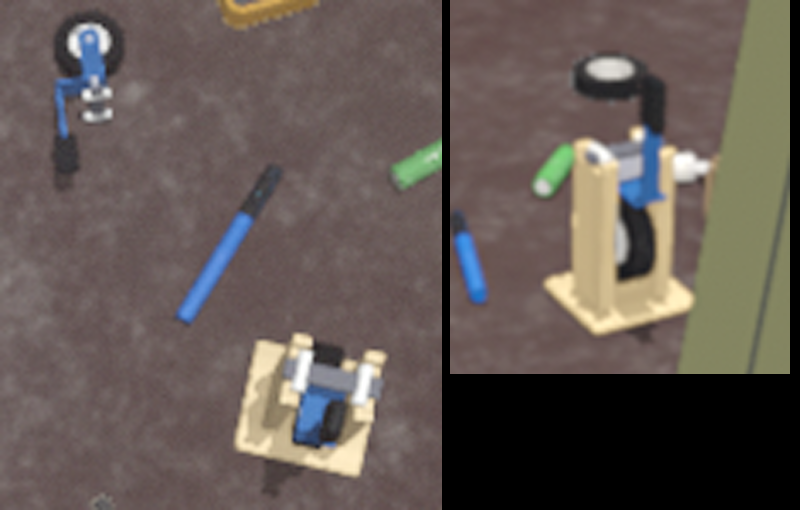

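The crop confirms it: the full-size trolley lies across the wooden stand's uprights (crop (330,380), tab at (335,420)). The one at crop (85,80) is smaller and lies on the bench, so it isn't the one meant. Next I'll fit the track axis and the trolley's yaw.

Run:
```python
from h import *
t=pickle.load(open('top.pkl','rb')); w=cloud(t); col=t['color'].astype(int)
z=w[...,2]; u0=np.zeros((480,640),bool)
def box(a,b,c,d):
    m=u0.copy(); m[c:d,a:b]=1; return m
br=col.min(-1)>150
m=box(105,280,225,285)&br&(z>.152)&(z<.162); P=w[m]*1000
mid=[];
for y in range(0,285,15):
    q=P[(P[:,1]>y)&(P[:,1]<y+15)]
    if len(q)>10: mid.append((q[:,1].mean(),(np.percentile(q[:,0],1)+np.percentile(q[:,0],99))/2,np.ptp(q[:,0]),np.median(q[:,2])))
mid=np.array(mid); print(np.round(mid,1))
print('channel y range',P[:,1].min(),P[:,1].max())
f=np.polyfit(mid[2:-1,0],mid[2:-1,1],1); print('slope',f,'yaw deg',np.degrees(np.arctan(-f[0])))
# stand base
tan=(col[...,0]-col[...,2]>40)&(col[...,0]>130)
m=box(365,420,222,278)&tan&(z>-.01)&(z<.02); B=w[m]; print('base',len(B),rect(B),np.median(B[:,2]))
m=box(365,420,222,278)&tan&(z>.11)&(z<.14); B=w[m]; print('uprights',len(B),rect(B),B.mean(0))
m=box(365,420,222,278)&(z>.188)&(z<.21); B=w[m]; print('tabtop',len(B),rect(B),B.mean(0)); 
gray=(col.max(-1)-col.min(-1)<35)&(col.min(-1)>60)
m=box(365,420,222,278)&gray&(z>.122)&(z<.14); B=w[m]; print('runner',len(B),rect(B),B.mean(0))
m=box(150,185,255,285)&(z>.203)&(z<.225); B=w[m]; print('parked tabtop',len(B),rect(B),B.mean(0))
m=box(225,250,235,258)&(z>.188); B=w[m]; print('pin',len(B),rect(B),B.mean(0))
```

```text
[[  6.7 574.3  43.1 156.5]
 [ 21.9 571.2  38.4 156.8]
 [ 35.9 569.9  39.  156.2]
 [ 54.3 568.4  38.9 156.8]
 [ 68.2 567.2  38.9 156.4]
 [ 82.8 565.4  37.3 156.6]
 [ 97.7 563.7  36.8 156.6]
 [112.6 562.7  39.2 156.4]
 [127.5 561.1  39.6 156.6]
 [142.7 559.4  39.1 156.1]
 [157.5 558.   39.3 157. ]
 [172.6 556.8  37.1 156.8]
 [187.8 555.3  38.5 156.3]
 [202.6 553.8  53.9 156.4]
 [217.4 553.3  36.8 156.6]
 [232.7 568.5  91.4 156.6]
 [247.7 569.3  92.8 156.5]
 [262.6 548.2  37.2 156.7]
 [277.6 546.2  38.6 156.3]]
channel y range -22.659075316009236 299.6293346264709
slope [-5.19012389e-02  5.69102292e+02] yaw deg 2.9710561039975434
base 533 (array([ 585.7, -301.2]), array([92.2, 90.6]), 74.2) 0.00775082248455078
uprights 129 (array([ 581.8, -300.2]), array([59.6, 46. ]), 75.0) [ 0.58107334 -0.29956911  0.12435302]
tabtop 60 (array([ 545.7, -291.2]), array([10.3, 21.7]), 74.7) [ 0.54557778 -0.29067064  0.19623595]
runner 239 (array([ 581.2, -300.2]), array([63.7, 30.3]), 80.8) [ 0.58115344 -0.29990822  0.12894441]
parked tabtop 74 (array([516.7, 203.3]), array([22.5, 12. ]), 5.7) [0.51585605 0.20192243 0.21295898]
pin 60 (array([569.6,  38.8]), array([16.7, 17. ]), 57.7) [0.56929857 0.03895654 0.19345624]
```

```bash
cat > go.py <<'E'
# usage: go.py x y z yawdeg  -> remaining shift in tool axes (mm) and spin; yaw = world angle of tool -y axis (mod 180)
import sys,numpy as np
from scipy.spatial.transform import Rotation as R
from station import monitor
s=monitor.sense(); M=R.from_rotvec(s['eef_rot']).as_matrix(); p=np.array(s['tool_pos'])*1000
x,y,z,yaw=map(float,sys.argv[1:])
a=np.degrees(np.arctan2(M[1,1],M[0,1])); d=(yaw-a+90)%180-90
print('t',round(s['t'],2),'pos',p.round(1),'ytool',round(a,2),'tilt',M[2].round(3),'F',np.round(s['ft_force'],1),'w',round(s['gripper_width']*1000,1),'gf',round(s['gripper_force'],1))
print('shift',(M.T@(np.array([x,y,z])-p)).round(1),'spin',round(-np.radians(d),3))
E
python3 go.py 545.6 -291 230 75.2
python3 -m crank '[[0,0,0,0.1256,-1],[0,0,0,0.1256,-1],[0,0,0,0.1256,-1],[0,0,0,0.1256,-1],[0,0,0,0.1256,-1]]' 100
python3 go.py 545.6 -291 230 75.2
```

```text
t 1.0 pos [ 208.3 -535.9  231.3] ytool -68.76 tilt [ 0.  0. -1.] F [ 0.2 -0.2 -0.7] w 85.6 gf 0.0
shift [ 403.1 -106.1    1.3] spin 0.629
t: 1.5
tool_pos: [0.2083, -0.5359, 0.2313]
eef_rot: [3.115, -0.411, 0.0]
ft_force: [-0.4, -0.9, -0.0]
gripper_width: 0.0856
gripper_force: 0.0
t 1.5 pos [ 208.3 -535.9  231.3] ytool -105.04 tilt [ 0.  0. -1.] F [-0.4 -0.9 -0. ] w 85.6 gf 0.0
shift [ 262.2 -324.1    1.3] spin -0.004
```

```bash
python3 -m crank '[[26,-32,0,0,-1],[26,-32,0,0,-1],[26,-32,0,0,-1],[26,-32,0,0,-1],[26,-32,0,0,-1],[26,-32,0,0,-1],[26,-32,0,0,-1],[26,-32,0,0,-1],[26,-32,0,0,-1],[26,-32,0,0,-1]]'
python3 go.py 545.6 -291 230 75.2
```

```text
t: 2.5
tool_pos: [0.5425, -0.2914, 0.2314]
eef_rot: [3.115, -0.403, 0.0]
ft_force: [-0.5, -0.2, 0.5]
gripper_width: 0.0852
gripper_force: 0.0
t 2.5 pos [ 542.5 -291.4  231.4] ytool -104.73 tilt [ 0.  0. -1.] F [-0.5 -0.2  0.5] w 85.2 gf 0.0
shift [ 2.9 -1.2  1.4] spin 0.001
```

```bash
python3 -m crank '[[3,-1,12,0,-1],[0,0,20,0,-1],[0,0,20,0,-1],[0,0,17,0,-1],[0,0,0,0,-1]]'
python3 go.py 545.6 -291 162 75.2
python3 - <<'E'
from station import vision
import cv2
p=vision.capture('scene'); cv2.imwrite('pics/s1.png',cv2.resize(p['color'][160:310,300:450],None,fx=4,fy=4,interpolation=2)[:,:,::-1])
E
```

```text
t: 3.0
tool_pos: [0.542, -0.2915, 0.1593]
eef_rot: [-3.113, 0.403, 0.009]
ft_force: [0.2, -0.2, 0.5]
gripper_width: 0.0854
gripper_force: 0.0
t 3.0 pos [ 542.  -291.5  159.3] ytool -104.75 tilt [-0.006 -0.002 -1.   ] F [ 0.2 -0.2  0.5] w 85.4 gf 0.0
shift [ 3.4 -1.4 -2.7] spin 0.001
```

View pics/s1.png

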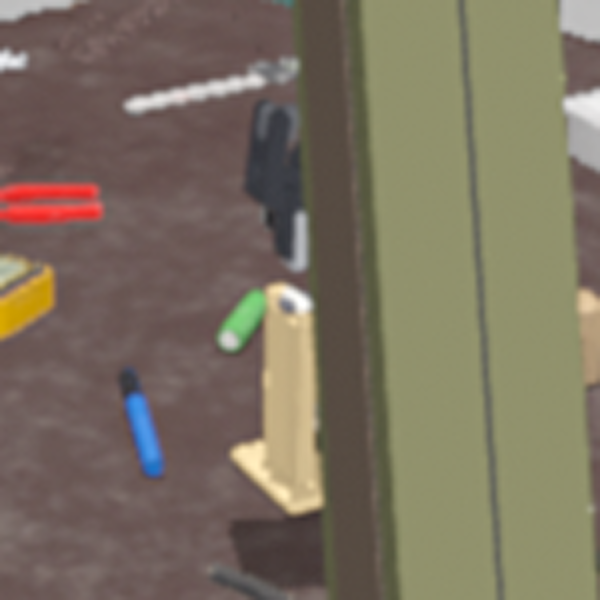

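The arm hides the tab in this view, and only one finger beside the stand shows, at (285,210). I'll correct the few mm left and close.

```bash
python3 -m crank '[[3,-1,-3,0,-1],[0,0,0,0,-1],[0,0,0,0,-1]]'
python3 go.py 545.6 -291 162 75.2
```

```text
t: 3.35
tool_pos: [0.5483, -0.2928, 0.1667]
eef_rot: [3.115, -0.403, 0.004]
ft_force: [0.7, 0.7, 0.2]
gripper_width: 0.0855
gripper_force: 0.0
t 3.35 pos [ 548.3 -292.8  166.7] ytool -104.74 tilt [ 0.003  0.001 -1.   ] F [0.7 0.7 0.2] w 85.5 gf 0.0
shift [-3.1 -1.   4.7] spin 0.001
```

```bash
python3 -m crank '[[0,0,0,0,-1],[0,0,0,0,-1],[0,0,0,0,-1]]' >/dev/null
python3 go.py 545.6 -291 162 75.2
```

```text
t 3.65 pos [ 547.5 -292.2  165.5] ytool -104.74 tilt [ 0.  0. -1.] F [ 0.5  0.8 -0.1] w 85.4 gf 0.0
shift [-2.1 -0.7  3.5] spin 0.001
```

```bash
python3 -m crank '[[-2,-1,3,0,-1],[0,0,0,0,-1],[0,0,0,0,-1],[0,0,0,0,-1]]' >/dev/null
python3 go.py 545.6 -291 162 75.2
python3 -m crank '[[0,0,0,0,1],[0,0,0,0,1],[0,0,0,0,1],[0,0,0,0,1],[0,0,0,0,1],[0,0,0,0,1],[0,0,0,0,1],[0,0,0,0,1]]' 100 >/dev/null
python3 go.py 545.6 -291 162 75.2
```

```text
t 4.05 pos [ 545.8 -290.7  162.2] ytool -104.73 tilt [-0. -0. -1.] F [-0.5  0.6 -0.4] w 85.5 gf 0.0
shift [-0.1  0.4  0.2] spin 0.001
t 4.85 pos [ 545.9 -290.9  162.4] ytool -104.74 tilt [ 0.  0. -1.] F [-1.2 -1.2  1.2] w 9.2 gf 97.3
shift [-0.2  0.2  0.4] spin 0.001
```

The tab is gripped: 9.2 mm opening at 97 N. Now I'll lift straight up and look.

```bash
python3 -m crank '[[0,0,-10,0,1],[0,0,-15,0,1],[0,0,-20,0,1],[0,0,-20,0,1],[0,0,-20,0,1],[0,0,-20,0,1],[0,0,-15,0,1],[0,0,-10,0,1],[0,0,0,0,1],[0,0,0,0,1]]' >/dev/null
python3 go.py 545.6 -291 292 75.2
python3 - <<'E'
from station import vision
from h import *
p=vision.capture('top'); cv2.imwrite('pics/t2.png',cv2.resize(p['color'][170:320,320:470],None,fx=4,fy=4,interpolation=2)[:,:,::-1])
E
```

```text
t 5.85 pos [ 545.5 -290.5  292. ] ytool -104.74 tilt [-0.001 -0.    -1.   ] F [-0.4  1.1 -1.6] w 8.5 gf 97.4
shift [ 0.2  0.5 -0. ] spin 0.001
```

View pics/t2.png

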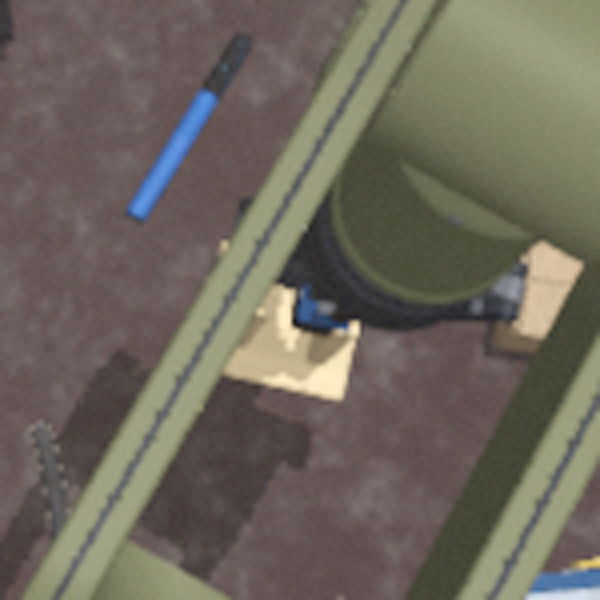

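The trolley came off the stand with the gripper: blue yoke at crop (325,310), stand empty underneath. Next I'll turn to the track yaw and go to the point in front of the mouth.

```bash
python3 -m crank '[[0,0,0,-0.06,1],[0,0,0,-0.1,1],[0,0,0,-0.1,1],[0,0,0,-0.095,1],[0,0,0,0,1]]' >/dev/null
python3 -m crank '[[1,-10,0,0,1],[2,-20,0,0,1],[3,-30,0,0,1],[3,-32,0,0,1],[3,-32,0,0,1],[3,-30,0,0,1],[3,-30,0,0,1],[1,-20,0,0,1],[0,-10,0,0,1],[0,0,0,0,1]]' >/dev/null
python3 -m crank '[[0,0,0,0,1],[0,0,0,0,1],[0,0,0,0,1]]' >/dev/null
python3 go.py 543.6 -76.1 181.4 95.6
```

```text
t 7.7 pos [543.9 -76.8 292.2] ytool -84.48 tilt [-0.  0. -1.] F [-0.6  0.5 -2. ] w 8.5 gf 97.5
shift [ -0.2  -0.8 110.8] spin -0.001
```

```bash
python3 -m crank '[[0,0,10,0,1],[0,0,20,0,1],[0,0,20,0,1],[0,0,20,0,1],[0,0,20,0,1],[0,0,13,0,1],[0,0,8,0,1],[0,0,0,0,1],[0,0,0,0,1],[0,0,0,0,1]]' >/dev/null
python3 -m crank '[[0,0,0,0,1]]' >/dev/null
python3 go.py 543.6 -76.1 181.4 95.6
python3 - <<'E'
from station import vision
from h import *
p=vision.capture('scene'); pickle.dump(p,open('s3.pkl','wb')); q=vision.capture('top'); pickle.dump(q,open('t3.pkl','wb'))
a=cv2.resize(p['color'][190:340,230:380],None,fx=2.6,fy=2.6,interpolation=2);b=cv2.resize(q['color'][180:330,210:360],None,fx=2.6,fy=2.6,interpolation=2)
cv2.imwrite('pics/s3.png',np.hstack([a,b])[:,:,::-1])
E
```

```text
t 8.8 pos [544.5 -76.  182.2] ytool -84.4 tilt [ 0.002  0.001 -1.   ] F [ 0.4 -0.2 -0.9] w 8.9 gf 97.5
shift [-0.9 -0.   0.8] spin 0.0
```

View pics/s3.png

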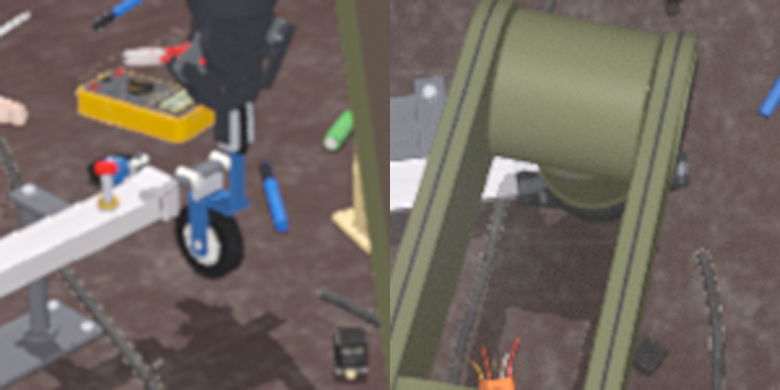

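The scene view shows the trolley hanging upright, its runner at crop (205,180) in line with the open end at (160,190). I'll check runner height and lateral alignment numerically.

Run:
```python
from h import *
p=pickle.load(open('s3.pkl','rb')); w=cloud(p)*1000
ey=np.array([-.0972,.9953]); ex=np.array([.9953,.0972]); O=np.array([558.8,148.5])
d=w[...,:2]-O; X=d@ex; Y=d@ey; Z=w[...,2]
print('expected runner px',proj(p,np.r_[O-222*ey,144]/1000))
col=p['color'].astype(int); gray=(col.max(-1)-col.min(-1)<30)&(col.min(-1)>70)
m=gray&(Y<-180)&(Y>-265)&(abs(X)<30)&(Z>125)&(Z<170)
print(m.sum(),'X',np.percentile(X[m],[2,50,98]).round(1),'Y',np.percentile(Y[m],[2,98]).round(1),'Z',np.percentile(Z[m],[2,25,50,75,98]).round(1))
# top surface profile along Y: runner & channel
for y in range(-255,-60,12):
    k=gray&(Y>=y)&(Y<y+12)&(abs(X)<24)&(Z>125)&(Z<175)
    if k.sum()>5: print(y,k.sum(),'zmax',np.percentile(Z[k],90).round(1),'X',np.percentile(X[k],[5,95]).round(1))
```

```text
expected runner px [307.30672971 254.8894401 ]
188 X [-16.7  -7.4   7.3] Y [-246.2 -190.6] Z [125.7 139.2 146.4 148.4 150.6]
-255 9 zmax 148.8 X [-6.4  4.7]
-243 40 zmax 150.1 X [-13.9   6.5]
-231 44 zmax 149.2 X [-13.9  -1. ]
-219 37 zmax 149.3 X [-13.3  -0. ]
-207 43 zmax 149.1 X [-17.    7.1]
-195 15 zmax 149.0 X [-12.8   2. ]
-171 64 zmax 162.2 X [-23.5  10.7]
-159 70 zmax 158.9 X [-22.9  14. ]
-147 63 zmax 156.7 X [-23.3  11.9]
-135 58 zmax 156.8 X [-23.5   8.5]
-123 35 zmax 158.0 X [-23.8  -6.7]
-111 85 zmax 169.3 X [-23.6   9.9]
-99 75 zmax 157.0 X [-23.5   9.5]
-87 68 zmax 156.7 X [-23.7  10.4]
-75 81 zmax 157.0 X [-23.8  10. ]
-63 73 zmax 157.1 X [-22.7   9.6]
```

```bash
python3 -m crank '[[-1,-5,0,0,1],[0,-10,0,0,1],[0,-10,0,0,1],[0,-5,0,0,1],[0,0,0,0,1],[0,0,0,0,1],[0,0,0,0,1]]' >/dev/null
python3 go.py 540.7 -46.2 181.4 95.6
python3 -m crank '[[0,-5,0,0,1],[0,-10,0,0,1],[0,-10,0,0,1],[0,-10,0,0,1],[0,-5,0,0,1],[0,0,0,0,1],[0,0,0,0,1],[0,0,0,0,1]]' >/dev/null
python3 go.py 536.8 -6.4 181.4 95.6
```

```text
t 9.6 pos [540.1 -46.2 181.3] ytool -84.39 tilt [ 0.  0. -1.] F [-0.8 -0.1 -1.1] w 8.7 gf 97.5
shift [ 0.6  0.  -0.1] spin 0.0
t 10.4 pos [536.1  -6.5 181.3] ytool -84.4 tilt [ 0.  0. -1.] F [ 0.2 -0.1 -0.8] w 8.7 gf 97.5
shift [ 0.7 -0.  -0.1] spin 0.0
```

```bash
python3 -m crank '[[0,-5,0,0,1],[0,-10,0,0,1],[0,-15,0,0,1],[0,-15,0,0,1],[0,-10,0,0,1],[0,-5,0,0,1],[0,0,0,0,1],[0,0,0,0,1],[0,0,0,0,1]]' >/dev/null
python3 go.py 531 53.3 181.4 95.6
python3 -m crank '[[0,-5,0,0,1],[0,-10,0,0,1],[0,-15,0,0,1],[0,-10,0,0,1],[0,-10,0,0,1],[0,-5,0,0,1],[0,0,0,0,1],[0,0,0,0,1],[0,0,0,0,1]]' >/dev/null
python3 go.py 525.6 108.0 181.4 95.6
python3 - <<'E'
from station import vision
from h import *
p=vision.capture('scene'); pickle.dump(p,open('s4.pkl','wb')); q=vision.capture('top')
a=cv2.resize(p['color'][230:380,150:300],None,fx=2.6,fy=2.6,interpolation=2);b=cv2.resize(q['color'][180:330,110:260],None,fx=2.6,fy=2.6,interpolation=2)
cv2.imwrite('pics/s4.png',np.hstack([a,b])[:,:,::-1])
E
```

```text
t 11.3 pos [530.2  53.1 181.3] ytool -84.41 tilt [ 0.  0. -1.] F [-0.5 -0.4 -1.4] w 8.5 gf 97.5
shift [ 0.8 -0.1 -0.1] spin -0.0
t 12.2 pos [524.8 107.8 181.3] ytool -84.41 tilt [-0.  0. -1.] F [ 0.7 -0.4 -1.9] w 8.5 gf 97.5
shift [ 0.8 -0.1 -0.1] spin -0.0
```

View pics/s4.png

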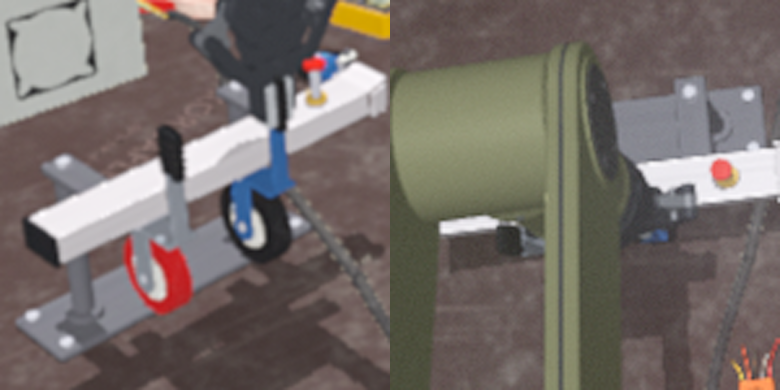

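The trolley is threaded: black wheel at crop (255,225) hanging from the channel, red-tape trolley ahead at (160,270). I'll close the remaining ~31 mm slowly, watching the force.

```bash
python3 -m crank '[[0,-5,0,0,1],[0,-8,0,0,1],[0,-7,0,0,1],[0,-3,0,0,1],[0,-1,0,0,1],[0,0,0,0,1],[0,0,0,0,1],[0,0,0,0,1]]' >/dev/null
python3 go.py 522.5 138.9 181.4 95.6
for i in 1 2 3; do python3 -m crank '[[0,-1,0,0,1],[0,0,0,0,1],[0,0,0,0,1]]' | grep -E 'pos|ft'; done
```

```text
t 13.1 pos [522.4 131.9 181.3] ytool -84.4 tilt [-0.  0. -1.] F [-0.8  0.1 -2. ] w 8.7 gf 97.5
shift [ 0.7 -7.  -0.1] spin -0.0
tool_pos: [0.5224, 0.133, 0.1813]
ft_force: [0.7, 0.1, -1.6]
tool_pos: [0.5222, 0.134, 0.1813]
ft_force: [0.0, 0.3, -1.0]
tool_pos: [0.5221, 0.135, 0.1813]
ft_force: [0.2, 0.6, -1.6]
```

```bash
for i in 1 2 3; do python3 -m crank '[[0,-1,0,0,1],[0,0,0,0,1],[0,0,0,0,1]]' | grep -E 'pos|ft'; done
```

```text
tool_pos: [0.522, 0.136, 0.1813]
ft_force: [0.3, 0.3, -0.9]
tool_pos: [0.5219, 0.137, 0.1813]
ft_force: [-0.4, -0.3, -2.2]
tool_pos: [0.5218, 0.138, 0.1813]
ft_force: [-0.3, -0.4, -1.3]
```

```bash
for i in 1 2; do python3 -m crank '[[0,-1,0,0,1],[0,0,0,0,1],[0,0,0,0,1]]' | grep -E 'pos|ft'; done
```

```text
tool_pos: [0.5217, 0.139, 0.1813]
ft_force: [-0.4, -0.4, -1.4]
tool_pos: [0.5216, 0.14, 0.1813]
ft_force: [-0.5, 0.1, -2.0]
```

```bash
for i in 1 2 3; do python3 -m crank '[[0,-0.5,0,0,1],[0,0,0,0,1],[0,0,0,0,1]]' | grep -E 'pos|ft'; done
```

```text
tool_pos: [0.5216, 0.1403, 0.1813]
ft_force: [-0.2, -1.5, -0.3]
tool_pos: [0.5216, 0.1404, 0.1814]
ft_force: [-0.2, -2.9, -0.6]
tool_pos: [0.5215, 0.1406, 0.1814]
ft_force: [-0.6, -6.1, 0.8]
```

Contact is at y ≈ 140.2, with a push of about 6 N (below 12 N). I'll ease off a little, lower onto the rail, and open only partly so the finger stays clear of the parked tab.

```bash
python3 -m crank '[[0,0.4,0.5,0,1],[0,0,0.5,0,1],[0,0,0,0,1],[0,0,0,0,1]]' | grep -E 'pos|ft'
python3 -m crank '[[0,0,0,0,0.3],[0,0,0,0,0.3],[0,0,0,0,0.3],[0,0,0,0,0.3],[0,0,0,0,0.3]]' | grep -E 'pos|ft|gr'
```

```text
tool_pos: [0.5218, 0.1406, 0.1805]
ft_force: [-0.3, -5.0, 1.3]
tool_pos: [0.5216, 0.1414, 0.1803]
ft_force: [0.4, 0.1, -1.0]
gripper_width: 0.0301
gripper_force: 0.0
```

```bash
python3 -m crank '[[0,0,-5,0,0.3],[0,0,-10,0,0.3],[0,0,-20,0,0.3],[0,0,-20,0,0.3],[0,0,-20,0,0.3],[0,0,-20,0,0.3],[0,0,-10,0,0.3],[0,0,0,0,0.3],[0,0,0,0,0.3]]' | grep -E 'pos|ft'
python3 - <<'E'
from station import vision
from h import *
p=vision.capture('scene'); w=cloud(p)*1000
a=cv2.resize(p['color'][230:380,150:300],None,fx=4,fy=4,interpolation=2); cv2.imwrite('pics/s5.png',a[:,:,::-1])
ey=np.array([-.0972,.9953]); ex=np.array([.9953,.0972]); O=np.array([558.8,148.5])
def tabs(w,l):
    d=w[...,:2]-O; X=d@ex; Y=d@ey; Z=w[...,2]
    for z0,z1 in((178,190),(190,213)):
      for a,b in((-30,25),(35,80)):
        m=(abs(X+40)<18)&(Z>z0)&(Z<z1)&(Y>a)&(Y<b)
        if m.sum()>3: print(l,z0,a,m.sum(),'Y',np.percentile(Y[m],[3,50,97]).round(1),'X',np.median(X[m]).round(1))
tabs(w,'now'); tabs(cloud(pickle.load(open('scene.pkl','rb')))*1000,'start')
E
```

```text
tool_pos: [0.5212, 0.141, 0.2851]
ft_force: [-0.9, 0.0, 0.6]
now 178 -30 54 Y [-10.2  -1.4   1.7] X -49.9
now 178 35 56 Y [55.7 62.6 65.3] X -49.9
now 190 -30 105 Y [-8.4 -1.2  1.1] X -48.7
now 190 35 112 Y [53.3 62.4 65.3] X -48.5
start 178 35 57 Y [55.7 62.7 65.5] X -48.7
start 190 35 114 Y [54.5 62.1 65.1] X -48.2
```

View pics/s5.png

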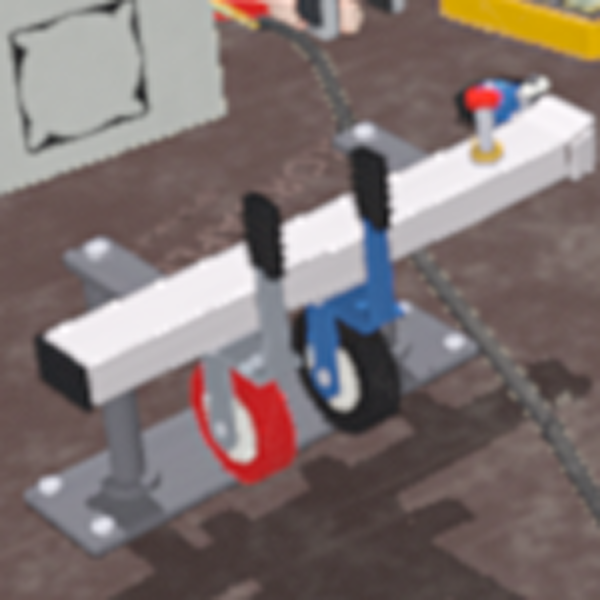

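The two trolleys hang end to end: tabs at crop (262,235) and (370,185), measured 64 mm apart, and the parked tab hasn't moved. Next is the pin, with the fingers shut.

```bash
python3 -m crank '[[4,10,0,0,1],[6,20,0,0,1],[9,25,0,0,1],[9,25,0,0,1],[7,18,0,0,1],[3,8,0,0,1],[0,0,0,0,1],[0,0,0,0,1],[0,0,0,0,1]]' 40 >/dev/null
python3 go.py 569.4 39 203 95.6
```

```text
t 19.15 pos [569.1  40.  285.1] ytool -84.35 tilt [-0.001 -0.001 -1.   ] F [0.3 0.1 0.5] w 0.0 gf 0.0
shift [ 0.2  1.1 82.1] spin 0.001
```

```bash
python3 -m crank '[[0,1,10,0,1],[0,0,20,0,1],[0,0,20,0,1],[0,0,20,0,1],[0,0,10,0,1],[0,0,2,0,1],[0,0,0,0,1],[0,0,0,0,1],[0,0,0,0,1],[0,0,0,0,1]]' >/dev/null
python3 go.py 569.4 39 193 95.6
python3 -m crank '[[0,0,4,0,1],[0,0,4,0,1],[0,0,4,0,1],[0,0,4,0,1],[0,0,4,0,1],[0,0,2,0,1],[0,0,0,0,1],[0,0,0,0,1],[0,0,0,0,1]]' >/dev/null
python3 go.py 569.4 39 174 95.6
```

```text
t 20.15 pos [570.3  38.3 204.2] ytool -84.4 tilt [ 0.002  0.    -1.   ] F [-0.7 -0.9 -0.7] w -0.0 gf 0.0
shift [-0.9 -0.8 11.2] spin -0.0
t 21.05 pos [569.7  38.3 181.1] ytool -84.4 tilt [-0. -0. -1.] F [ 0.3  0.4 -0.6] w 0.4 gf 0.0
shift [-0.2 -0.7  7.1] spin 0.0
```

```bash
python3 -m crank '[[0,0,3,0,1],[0,0,2,0,1],[0,0,0,0,1],[0,0,0,0,1],[0,0,0,0,1]]' | grep -E 'pos|ft'
for i in 1 2; do python3 -m crank '[[0,0,1,0,1],[0,0,0,0,1],[0,0,0,0,1]]' | grep -E 'pos|ft'; done
```

```text
tool_pos: [0.5697, 0.0383, 0.1761]
ft_force: [-0.2, 1.0, 0.2]
tool_pos: [0.5698, 0.0383, 0.1753]
ft_force: [0.2, 0.6, 1.7]
tool_pos: [0.5698, 0.0383, 0.1743]
ft_force: [-0.3, 0.0, 2.3]
```

```bash
for i in 1 2 3; do python3 -m crank '[[0,0,0.7,0,1],[0,0,0,0,1],[0,0,0,0,1]]' | grep -E 'pos|ft'; done
```

```text
tool_pos: [0.5697, 0.0383, 0.174]
ft_force: [-1.8, -0.1, 5.0]
tool_pos: [0.5698, 0.0383, 0.174]
ft_force: [-2.0, -0.1, 9.3]
tool_pos: [0.5698, 0.0383, 0.174]
ft_force: [-3.9, 0.1, 12.3]
```

The pin has bottomed out at 174 mm with the force rising to 12 N. I'll withdraw and check.

```bash
python3 -m crank '[[0,0,-5,0,1],[0,0,-15,0,1],[0,0,-25,0,1],[0,0,-25,0,1],[0,0,-25,0,1],[0,0,-15,0,1],[0,0,0,0,1],[0,0,0,0,1],[0,0,0,0,1],[0,0,0,0,1]]' | grep -E 'pos|ft'
python3 - <<'E'
from station import vision
from h import *
p=vision.capture('scene'); w=cloud(p)*1000
cv2.imwrite('pics/s6.png',cv2.resize(p['color'][220:370,150:350],None,fx=4,fy=4,interpolation=2)[:,:,::-1])
ey=np.array([-.0972,.9953]); ex=np.array([.9953,.0972]); O=np.array([558.8,148.5])
d=w[...,:2]-O; X=d@ex; Y=d@ey; Z=w[...,2]; c=p['color'].astype(int)
red=(c[...,0]-c[...,1]>80)&(abs(Y+110)<20)&(abs(X)<20)&(Z>160); print('pin head z max',np.percentile(Z[red],[50,95]).round(1))
for a,b in((-30,25),(35,80)):
    m=(abs(X+40)<18)&(Z>190)&(Z<213)&(Y>a)&(Y<b); print(m.sum(),np.percentile(Y[m],[3,50,97]).round(1))
E
```

```text
tool_pos: [0.569, 0.0383, 0.2807]
ft_force: [0.7, 0.4, -0.1]
pin head z max [173.6 175.5]
104 [-9.7 -1.   1.9]
111 [54.9 62.1 64.7]
```

View pics/s6.png

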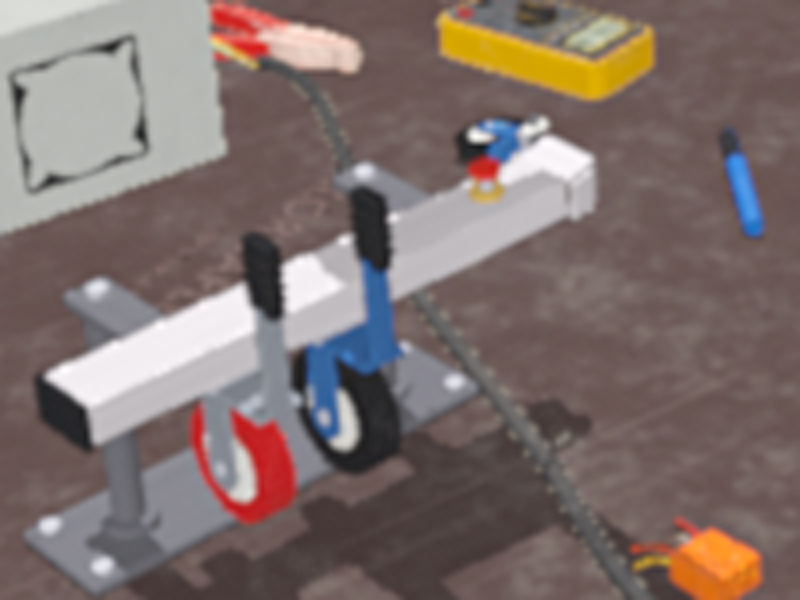

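The pin head is down on the channel at crop (485,172), with its top at about 174 mm. Both trolleys still sit end to end, and the orange plug and the look-alike haven't been touched. Handing in.

```bash
python3 -c "
from station import env
print(env.sign_off())"
```

```text
the job is handed in; nothing more can be done
None
```

The black-tape trolley is in the track, right up against the clamped red-tape trolley, which did not move. The stop pin is pressed fully down, and the job is handed in after about 24 s of the 54 s allowed.

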